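# Raise the welding current four clicks

### The job

On the welding remote, turn the big click-stop dial clockwise (seen from above) by exactly four clicks from where it stands now, gently pushing its raised lug round with a fingertip, not pinching it. Then press the round send button down and let it come up again, and leave the hammer, the pipe offcut and the spray can where they are.

Things in the scene. Friction and masses are not known exactly. Their poses are not given: they have to be found in the camera images.
- remote: Welding remote: orange box with dark steel top plate, 130 (its x) by 220 (its y) by 56.5 mm high, held fast to the bench by magnet feet. Origin: centre of its underside, z up. The dial's axis stands at x 0, y +50 mm, the send button's at x 0, y -65 mm. Ten white tick lines on the plate round the dial, 30 degrees apart, mark the click positions.
- dial (a joint): Dial angle in rad, growing clockwise seen from above. Rests only at ten click positions 0, 0.524, 1.047 .. 4.712, with end stops; starts at one of the first three. At 0 the lug points to the remote's +y, at 1.571 to its +x. A click takes about 4 N sideways on the outer part of the lug; past half-way the dial snaps on by itself into the next position, short of half-way it springs back when let go.
- dial_center (a point): Point on the dial's axis at the upper face of its disc, 71.5 mm above the bench. The disc is grey plastic, knurled at the rim, 92 mm across and 14 mm thick, with an upper face that is flat but for a low steel screw cap (3 mm) at the centre, and the raised lug.
- lug_end (a point): Point on top of the dial's only raised lug (black, white line along its top), 38 mm out from the dial's axis and 22 mm above the disc's face. The lug is a radial block from 16 to 44 mm out from the axis, 12 mm thick, with upright flanks to push on; the disc beside it is free.
- send_top (a point): Centre of the top of the send button, a round grey plunger 28 mm across, 78.5 mm above the bench; it stands 10 mm out of a steel collar 44 mm across.
- send (a joint): Travel of the send button in m: 0 up, 0.006 fully down. It springs back; it starts to move at 1.5 N and is fully down at 5 N. Pressed means beyond 0.004.
- hammer: Loose hammer lying on the bench on the remote's +x side, 260 mm long with a 26 mm thick wooden handle, its length roughly along the remote's y; origin at mid-length on its underside; a bystander.
- pipe_mid (a point): Centre of a loose steel pipe offcut standing on end, 60 mm across and 60 mm high; a bystander on the remote's +y side.
- can_mid (a point): Centre of a loose closed spray can standing upright, 54 mm across and 110 mm high; a bystander on the remote's -y side.

How it is judged:
By the outcome, as a careful person would: the job done as asked, in the order asked, and still so for the second after the job is handed in, with the robot touching nothing.
It also fails if it takes over 54 s, if anything falls off the work surface, if the arm or the gripper's body presses on something with over 40 N, if the wrist force passes 120 N, or if a joint passes its speed limit or range.

### The arm

A 6-joint arm with a two-finger parallel gripper is mounted at the origin on the work surface. World frame = base frame: x ahead of the robot, y to its left, z up, the work surface at z = 0. Lengths are in mm, angles in rad, forces in N, time in s.
With the tool pointing down it reaches from about 350 to 775 mm from the base axis. Payload 7.3 kg.
Tool frame: the origin (TCP) lies between the finger pads; the fingertips stand tcp_to_tips ahead of it and the grasp point (between the pads) lies 5 mm behind it (tcp_to_tips is the distance from the TCP to the fingertips, in mm); z points along the fingers, x is the direction in which the jaws open and shut, and the axes are right-handed (so a half turn about z gives the same grasp; the last joint's range is limited). The gripper opens to 92 mm and grips with 3 to 60 N. Pads are 19 mm wide; open, the fingers measure 130 mm over their backs; the gripper's body (75 mm by 190 mm) begins 47 mm behind the grasp point.
Start: joints at [-1.328, 0.342, 1.524, -0, 1.275, -0.146], TCP at [199.039, -485.826, 240.741] pointing down, gripper open.
Joint ranges: [-2.53, 2.53], [-0.77, 2.02], [0.04, 2.7], [-1, 4.14], [0.28, 2.66], [-3.11, 3.11]. Speed limits (rad/s): [2.57, 2.57, 3.14, 3.14, 3.14, 3.14].

### API

Orientations are given as [roll, pitch, yaw] about the fixed x, y, z axes, in that order (R = Rz(yaw) Ry(pitch) Rx(roll)).
In Python, from plant import * gives the robot as it stands.
- The arm moves only by the tool drive_tool, never from a script. Its argument "deltas" is a list of rows, each an object of numbers: "hand": the gripper's target within -1 to 1 (shut at 1, half-way at 0, fully open at -1); "tx", "ty", "tz": the shift along the tool's x, y, z each as a share of 4 cm, from -1 to 1; "wx", "wy", "wz": the turn, a rotation vector about the tool's x, y, z each as a share of 5 degrees, from -1 to 1. In form: [{"hand": .., "tx": .., "ty": .., "tz": .., "wx": .., "wy": .., "wz": ..}, ...]. A call has 1 to 20 rows; each row shifts and turns the commanded pose from where the row before left it, along the tool's axes as they then stand; what a row does not reach is not made up. A row lasts 1/12 s, in which the tool goes at most 41.7 mm and 7.16 degrees, less where a joint would pass 70% of its speed; a pose out of reach is approached as far as the arm can. A call with a number of a shift or a turn outside -1 to 1 is refused whole. A call with a gripper value outside its range is refused whole. The fingers move at their own pace and stop on an object; the grip force is fixed at half the most. Time passes only in rows, so rows that do not move let the fingers close. It gives the time, the measured TCP pose, the force and the opening at its end, in the units of the state.
- get_obs(): the state, without advancing time (a new reading comes with each control period).
- capture(name): name is "side" or "top" or "wrist"; returns the picture (400x640x3 uint8, red, green, blue); there is no depth.
- camera_model(name): a dict with "fx", "fy", "cx", "cy" (pixels), "D" ([k1, k2, p1, p2, k3] as OpenCV has them; the pictures are not rectified), "rvec" (rotation vector, rad) and "tvec" (3), from world to camera coordinates, as OpenCV has them. Camera axes: x right, y down, z forward; pixel columns grow to the right and rows downward; lengths in mm; the calibration is good to about 2 mm. A picture is of the moment at which its call begins: read the wrist's pose just before it. camera_model takes no time and is no camera call; for the wrist camera it gives the pose at the moment of the call.
- close_job(): hands the job in, once; it reports no verdict.
The state is a dict: "time": time; "joint_positions": joint angles; "dq": joint speeds; "tau": joint torques, N m; "tool_pos": TCP position; "tcp_rot": TCP orientation; "contact_force": force on the tool from outside, world axes, zero at the start; "moment": the same for the moment, N m; "grip_width": finger opening in mm.
Only numpy, scipy, OpenCV 4.12 (cv2) and the standard library are available. Lean on these libraries where they do the work, as an engineer would, in place of code of your own. Each camera call takes 0.05 s, during which the arm holds its last target.

## Working session

There is one attempt and no reset: what is moved stays moved. The work goes in short steps, Python scripts to look and compute and a tool call to move; the robot and the scene stay as the last step left them, time stands still between calls to the robot, and variables do not carry over. Pictures are saved under pics/ and viewed, and the job is handed in when it is done.

Besides the shell and the picture viewer there is one more tool, called by a JSON object that holds its "api" and its "payload", one argument or row to a line. drive_tool: Moves the arm, as the interface text tells. Its arguments: {"type":"object","properties":{"deltas":{"type":"array","items":{"type":"object","properties":{"hand":{"type":"number"},"tx":{"type":"number"},"ty":{"type":"number"},"tz":{"type":"number"},"wx":{"type":"number"},"wy":{"type":"number"},"wz":{"type":"number"}}}}},"required":["deltas"]}

```bash
mkdir -p pics; ls; python3 - <<'E'
from plant import *
import cv2
o=get_obs();print(o)
for n in ["side","top","wrist"]:
    m=camera_model(n);print(n,m)
    cv2.imwrite(f"pics/{n}0.png",capture(n)[:,:,::-1])
E
```

```text
pics
{'time': 0.0, 'joint_positions': array([-1.32800458e+00,  3.42744665e-01,  1.52500523e+00, -1.26783532e-05,
        1.27541138e+00, -1.45958404e-01]), 'dq': array([-1.80104415e-03, -3.12977062e-04,  1.10211792e-03, -8.77873796e-05,
       -1.01028992e-03,  1.92050023e-03]), 'tau': array([-4.34289575e-05, -4.31241953e+01, -2.44223785e+01,  7.17279408e-02,
        5.58560807e-02, -1.12751393e-04]), 'tool_pos': array([ 198.93571651, -485.4335192 ,  240.03767743]), 'tcp_rot': array([-3.14137651e+00,  1.55371003e-03, -1.18204231e+00]), 'contact_force': array([-0.11966948,  0.26884705, -0.30473727]), 'moment': array([-0.0238587 ,  0.01363782,  0.02553909]), 'grip_width': 92.23691130693331}
side {'fx': 370.5447487637477, 'fy': 370.5447487637477, 'cx': 317.6038484247086, 'cy': 195.55085513659125, 'D': array([0.01546412, 0.        , 0.        , 0.        , 0.        ]), 'rvec': array([ 2.32402207, -0.26095606,  0.09413145]), 'tvec': array([-523.28637735,  198.57413961,  634.38613992])}
top {'fx': 508.2357768677522, 'fy': 508.2357768677522, 'cx': 314.6654344743915, 'cy': 191.72510175572526, 'D': array([-0.15681868,  0.        ,  0.        ,  0.        ,  0.        ]), 'rvec': array([ 2.19420659, -2.17405558,  0.12900071]), 'tvec': array([  46.94188329,  564.5497445 , 1160.38882297])}
wrist {'fx': 349.402545122191, 'fy': 349.402545122191, 'cx': 317.10943342225096, 'cy': 198.55381655817553, 'D': array([-0.0601951,  0.       ,  0.       ,  0.       ,  0.       ]), 'rvec': array([-2.40157332,  1.61171598,  0.23756973]), 'tvec': array([-524.54172615,  -36.40698175,  391.72441302])}
```

View pics/top0.png

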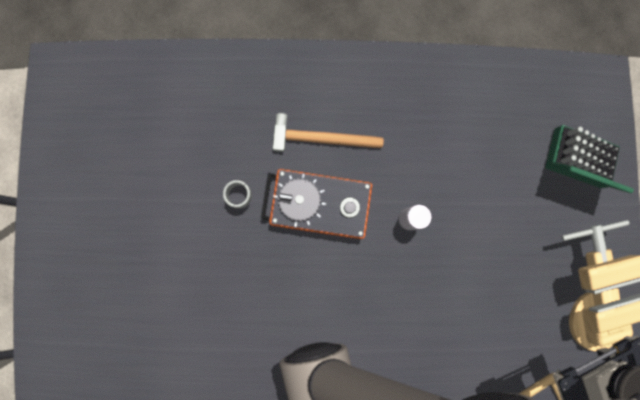

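View pics/side0.png

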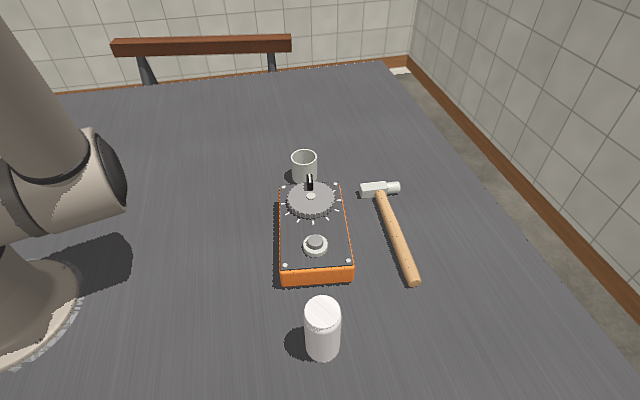

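```bash
python3 -c "
import cv2
i=cv2.imread('pics/top0.png')
cv2.imwrite('pics/top0c.png',cv2.resize(i[130:330,150:420],None,fx=2.9,fy=2.9,interpolation=cv2.INTER_CUBIC))"
```

```text
(no output)
```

View pics/top0c.png

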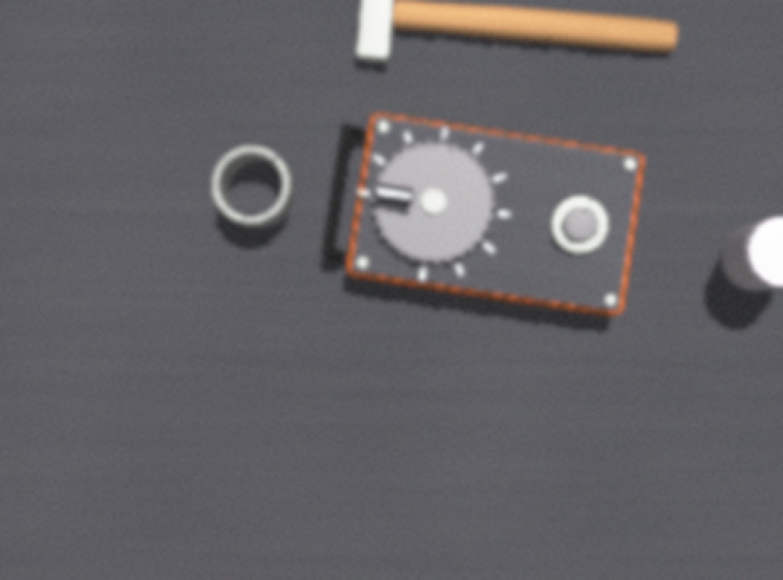

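```bash
python3 -c "
import cv2
i=cv2.imread('pics/side0.png')
cv2.imwrite('pics/side0c.png',cv2.resize(i[140:300,250:430],None,fx=3.7,fy=3.7,interpolation=cv2.INTER_CUBIC))"
```

```text
(no output)
```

View pics/side0c.png

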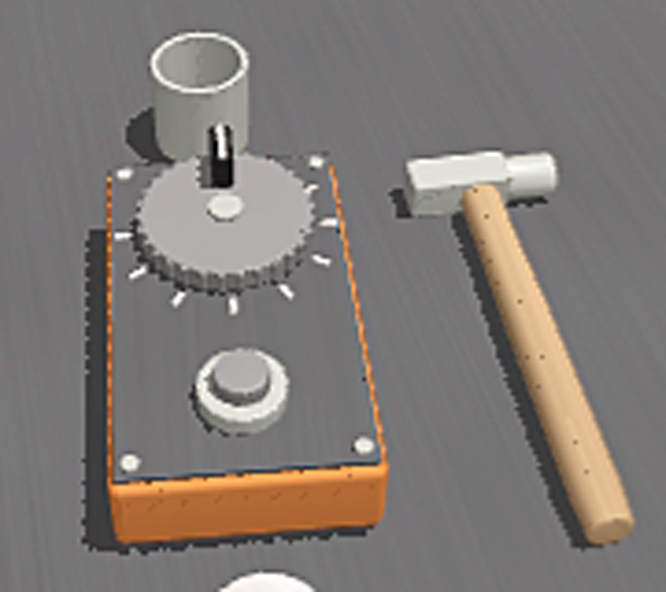

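```bash
cat > h.py <<'E'
from plant import *
import numpy as np, cv2
def ray(n,uv,m=None):
    m=m or camera_model(n)
    K=np.array([[m['fx'],0,m['cx']],[0,m['fy'],m['cy']],[0,0,1]])
    p=cv2.undistortPoints(np.array([[uv]],float),K,m['D'])[0,0]
    R=cv2.Rodrigues(m['rvec'])[0]; t=m['tvec']
    return -R.T@t, R.T@np.array([p[0],p[1],1])
def onz(n,uv,z,m=None):
    c,d=ray(n,uv,m); return c+d*(z-c[2])/d[2]
def proj(n,P,m=None):
    m=m or camera_model(n)
    K=np.array([[m['fx'],0,m['cx']],[0,m['fy'],m['cy']],[0,0,1]])
    return cv2.projectPoints(np.array(P,float).reshape(-1,3),m['rvec'],m['tvec'],K,m['D'])[0][:,0]
E
python3 - <<'E'
from h import *
import plant
print([k for k in dir(plant) if not k.startswith('__')], getattr(plant,'tcp_to_tips',None))
T=lambda x,y:(150+(x+.5)/2.9-.5,130+(y+.5)/2.9-.5)
S=lambda x,y:(250+(x+.5)/3.7-.5,140+(y+.5)/3.7-.5)
def r(n,uv,z): print(n,np.round(onz(n,uv,z),1))
r('top',T(433,200),74.5); r('side',S(225,206),74.5)
r('top',T(580,223),78.5); r('side',S(243,372),78.5)
print('screws')
for a in [(383,126),(629,163),(611,299),(362,262)]: r('top',T(*a),58)
for a in [(124,173),(316,161),(364,446),(130,463)]: r('side',S(*a),58)
r('top',T(380,191),93.5);r('side',S(220,128),93.5)
r('top',T(251,186),60); r('top',T(783,252),110)
E
```

```text
['Unreachable', 'camera_model', 'capture', 'close_job', 'get_obs', 'tcp_to_tips'] 14.0
top [543.6  88.2  74.5]
side [542.1  87.8  74.5]
top [526.7 -25.   78.5]
side [526.9 -27.5  78.5]
screws
top [602.9 128.2  58. ]
top [575.7 -65.5  58. ]
top [468.8 -51.4  58. ]
top [495.9 143.1  58. ]
side [495.5 143.8  58. ]
side [602.7 128.8  58. ]
side [575.2 -66.4  58. ]
side [468.5 -51.5  58. ]
top [548.5 128.3  93.5]
side [548.3 128.5  93.5]
top [554.3 230.7  60. ]
top [ 504.  -175.8  110. ]
```

{"api": "drive_tool", "payload": {
  "deltas": [
    {"hand": 1,"wz": -1},
    {"hand": 1,"wz": -1},
    {"hand": 1,"wz": -1},
    {"hand": 1,"wz": -1},
    {"hand": 1,"wz": -1},
    {"hand": 1,"wz": -1},
    {"hand": 1,"wz": -1},
    {"hand": 1,"wz": -1},
    {"hand": 1,"wz": -1},
    {"hand": 1,"wz": -1},
    {"hand": 1,"wz": -1},
    {"hand": 1,"wz": -1},
    {"hand": 1}
  ]
}}

```text
invalid input
```

{"api": "drive_tool", "payload": {
  "deltas": [
    {"hand": 1,"tx": 0.3,"ty": -0.8},
    {"hand": 1,"tx": 0.3,"ty": -0.8},
    {"hand": 1,"tx": 0.3,"ty": -0.8},
    {"hand": 1,"tx": 0.3,"ty": -0.8},
    {"hand": 1,"tx": 0.3,"ty": -0.8},
    {"hand": 1,"tx": 0.3,"ty": -0.8},
    {"hand": 1,"tx": 0.3,"ty": -0.8},
    {"hand": 1,"tx": 0.3,"ty": -0.8},
    {"hand": 1,"tx": 0.3,"ty": -0.8},
    {"hand": 1,"tx": 0.3,"ty": -0.8},
    {"hand": 1,"tx": 0.3,"ty": -0.8},
    {"hand": 1,"tx": 0.3,"ty": -0.8},
    {"hand": 1,"tx": 0.3,"ty": -0.8},
    {"hand": 1,"tx": 0.3,"ty": -0.8},
    {"hand": 1,"tx": 0.3,"ty": -0.8},
    {"hand": 1,"tx": 0.3,"ty": -0.8},
    {"hand": 1,"tx": 0.2,"ty": -0.8},
    {"hand": 1},
    {"hand": 1}
  ]
}}

```text
invalid input
```

{"api": "drive_tool", "payload": {
  "deltas": [
    {"hand": 1,"tx": 0,"ty": 0,"tz": 0,"wx": 0,"wy": 0,"wz": -1},
    {"hand": 1,"tx": 0,"ty": 0,"tz": 0,"wx": 0,"wy": 0,"wz": -1},
    {"hand": 1,"tx": 0,"ty": 0,"tz": 0,"wx": 0,"wy": 0,"wz": -1},
    {"hand": 1,"tx": 0,"ty": 0,"tz": 0,"wx": 0,"wy": 0,"wz": -1},
    {"hand": 1,"tx": 0,"ty": 0,"tz": 0,"wx": 0,"wy": 0,"wz": -1},
    {"hand": 1,"tx": 0,"ty": 0,"tz": 0,"wx": 0,"wy": 0,"wz": -1},
    {"hand": 1,"tx": 0,"ty": 0,"tz": 0,"wx": 0,"wy": 0,"wz": -1},
    {"hand": 1,"tx": 0,"ty": 0,"tz": 0,"wx": 0,"wy": 0,"wz": -1},
    {"hand": 1,"tx": 0,"ty": 0,"tz": 0,"wx": 0,"wy": 0,"wz": -1},
    {"hand": 1,"tx": 0,"ty": 0,"tz": 0,"wx": 0,"wy": 0,"wz": -1},
    {"hand": 1,"tx": 0,"ty": 0,"tz": 0,"wx": 0,"wy": 0,"wz": -1},
    {"hand": 1,"tx": 0,"ty": 0,"tz": 0,"wx": 0,"wy": 0,"wz": -1},
    {"hand": 1,"tx": 0,"ty": 0,"tz": 0,"wx": 0,"wy": 0,"wz": 0}
  ]
}}

```text
time: 1.23
tool_pos: [199.0, -485.7, 240.4]
tcp_rot: [-3.141, 0.0, -0.132]
contact_force: [1.2, -0.8, -0.9]
grip_width: 9.7
```

{"api": "drive_tool", "payload": {
  "deltas": [
    {"hand": 1,"tx": 0.3,"ty": -0.8,"tz": 0,"wx": 0,"wy": 0,"wz": 0},
    {"hand": 1,"tx": 0.3,"ty": -0.8,"tz": 0,"wx": 0,"wy": 0,"wz": 0},
    {"hand": 1,"tx": 0.3,"ty": -0.8,"tz": 0,"wx": 0,"wy": 0,"wz": 0},
    {"hand": 1,"tx": 0.3,"ty": -0.8,"tz": 0,"wx": 0,"wy": 0,"wz": 0},
    {"hand": 1,"tx": 0.3,"ty": -0.8,"tz": 0,"wx": 0,"wy": 0,"wz": 0},
    {"hand": 1,"tx": 0.3,"ty": -0.8,"tz": 0,"wx": 0,"wy": 0,"wz": 0},
    {"hand": 1,"tx": 0.3,"ty": -0.8,"tz": 0,"wx": 0,"wy": 0,"wz": 0},
    {"hand": 1,"tx": 0.3,"ty": -0.8,"tz": 0,"wx": 0,"wy": 0,"wz": 0},
    {"hand": 1,"tx": 0.3,"ty": -0.8,"tz": 0,"wx": 0,"wy": 0,"wz": 0},
    {"hand": 1,"tx": 0.3,"ty": -0.8,"tz": 0,"wx": 0,"wy": 0,"wz": 0},
    {"hand": 1,"tx": 0.3,"ty": -0.8,"tz": 0,"wx": 0,"wy": 0,"wz": 0},
    {"hand": 1,"tx": 0.3,"ty": -0.8,"tz": 0,"wx": 0,"wy": 0,"wz": 0},
    {"hand": 1,"tx": 0.3,"ty": -0.8,"tz": 0,"wx": 0,"wy": 0,"wz": 0},
    {"hand": 1,"tx": 0.3,"ty": -0.8,"tz": 0,"wx": 0,"wy": 0,"wz": 0},
    {"hand": 1,"tx": 0.3,"ty": -0.8,"tz": 0,"wx": 0,"wy": 0,"wz": 0},
    {"hand": 1,"tx": 0.3,"ty": -0.8,"tz": 0,"wx": 0,"wy": 0,"wz": 0},
    {"hand": 1,"tx": 0.3,"ty": -0.8,"tz": 0,"wx": 0,"wy": 0,"wz": 0},
    {"hand": 1,"tx": 0.3,"ty": -0.8,"tz": 0,"wx": 0,"wy": 0,"wz": 0},
    {"hand": 1,"tx": 0.3,"ty": -0.8,"tz": 0,"wx": 0,"wy": 0,"wz": 0},
    {"hand": 1,"tx": 0.1,"ty": -0.8,"tz": 0,"wx": 0,"wy": 0,"wz": 0}
  ]
}}

```text
time: 2.9
tool_pos: [516.2, 118.8, 240.4]
tcp_rot: [3.141, -0.0, -0.138]
contact_force: [0.2, 0.4, -1.0]
grip_width: 0.5
```

{"api": "drive_tool", "payload": {
  "deltas": [
    {"hand": 1,"tx": 0,"ty": 0,"tz": 0.8,"wx": 0,"wy": 0,"wz": 0},
    {"hand": 1,"tx": 0,"ty": 0,"tz": 0.6,"wx": 0,"wy": 0,"wz": 0},
    {"hand": 1,"tx": 0,"ty": 0,"tz": 0.4,"wx": 0,"wy": 0,"wz": 0},
    {"hand": 1,"tx": 0,"ty": 0,"tz": 0,"wx": 0,"wy": 0,"wz": 0},
    {"hand": 1,"tx": 0,"ty": 0,"tz": 0,"wx": 0,"wy": 0,"wz": 0}
  ]
}}

```text
time: 3.32
tool_pos: [514.6, 117.2, 168.3]
tcp_rot: [3.141, 0.002, -0.137]
contact_force: [0.4, 0.3, -0.2]
grip_width: 0.3
```

```bash
python3 - <<'E'
from h import *
a=capture('side');b=capture('wrist');c=capture('top')
cv2.imwrite('pics/s1.png',cv2.resize(a[80:300,220:420],None,fx=2.7,fy=2.7,interpolation=2)[:,:,::-1])
cv2.imwrite('pics/w1.png',b[:,:,::-1])
o=get_obs();print(o['tool_pos'],o['tcp_rot'],o['contact_force'],o['time'],o['grip_width'])
E
```

```text
[515.82987896 117.0801369  170.16014964] [-3.14110325e+00 -2.64608168e-03 -1.35945640e-01] [-0.17716343  0.03332993  0.39493942] 3.4667 0.4600837697970008
```

View pics/s1.png

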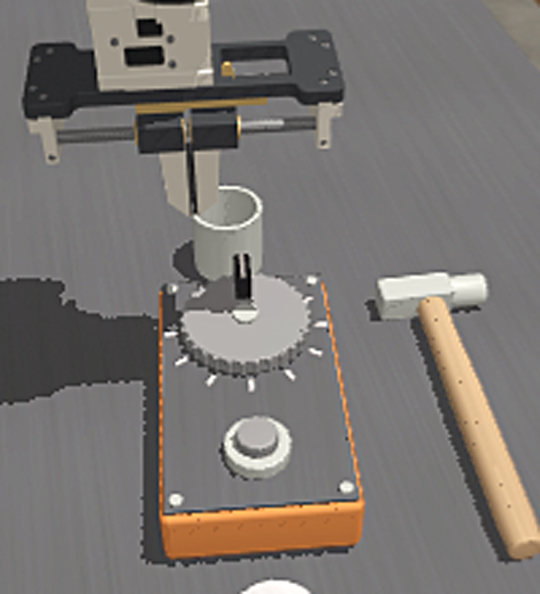

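View pics/w1.png

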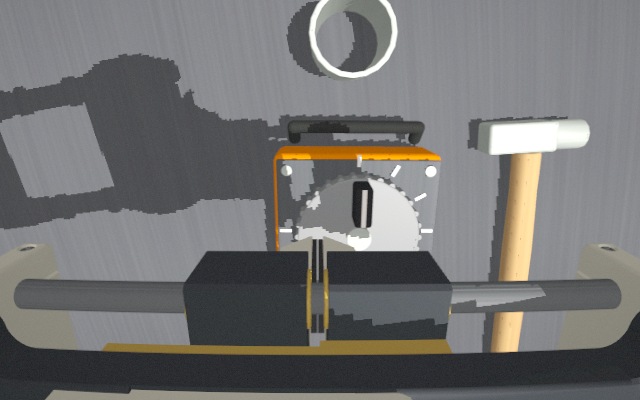

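{"api": "drive_tool", "payload": {
  "deltas": [
    {"hand": 1,"tx": 0,"ty": 0,"tz": 0,"wx": 0,"wy": 0,"wz": -1},
    {"hand": 1,"tx": 0,"ty": 0,"tz": 0,"wx": 0,"wy": 0,"wz": -1},
    {"hand": 1,"tx": 0,"ty": 0,"tz": 0,"wx": 0,"wy": 0,"wz": -1},
    {"hand": 1,"tx": 0,"ty": 0,"tz": 0,"wx": 0,"wy": 0,"wz": -1},
    {"hand": 1,"tx": 0,"ty": 0,"tz": 0,"wx": 0,"wy": 0,"wz": -1},
    {"hand": 1,"tx": 0,"ty": 0,"tz": 0,"wx": 0,"wy": 0,"wz": -1},
    {"hand": 1,"tx": 0,"ty": 0,"tz": 0,"wx": 0,"wy": 0,"wz": -1},
    {"hand": 1,"tx": 0,"ty": 0,"tz": 0,"wx": 0,"wy": 0,"wz": -1},
    {"hand": 1,"tx": 0,"ty": 0,"tz": 0,"wx": 0,"wy": 0,"wz": -1},
    {"hand": 1,"tx": 0,"ty": 0,"tz": 0,"wx": 0,"wy": 0,"wz": -1},
    {"hand": 1,"tx": 0,"ty": 0,"tz": 0,"wx": 0,"wy": 0,"wz": -1},
    {"hand": 1,"tx": 0,"ty": 0,"tz": 0,"wx": 0,"wy": 0,"wz": -1},
    {"hand": 1,"tx": 0,"ty": 0,"tz": 0,"wx": 0,"wy": 0,"wz": -1},
    {"hand": 1,"tx": 0,"ty": 0,"tz": 0,"wx": 0,"wy": 0,"wz": -1},
    {"hand": 1,"tx": 0,"ty": 0,"tz": 0,"wx": 0,"wy": 0,"wz": -1},
    {"hand": 1,"tx": 0,"ty": 0,"tz": 0,"wx": 0,"wy": 0,"wz": -1},
    {"hand": 1,"tx": 0,"ty": 0,"tz": 0,"wx": 0,"wy": 0,"wz": -1},
    {"hand": 1,"tx": 0,"ty": 0,"tz": 0,"wx": 0,"wy": 0,"wz": -1},
    {"hand": 1,"tx": 0.2,"ty": 0.2,"tz": 0,"wx": 0,"wy": 0,"wz": 0},
    {"hand": 1,"tx": 0,"ty": 0,"tz": 0,"wx": 0,"wy": 0,"wz": 0}
  ]
}}

```text
time: 5.13
tool_pos: [525.7, 124.5, 170.3]
tcp_rot: [3.138, -0.001, 1.435]
contact_force: [0.8, 0.4, -0.0]
grip_width: 0.6
```

{"api": "drive_tool", "payload": {
  "deltas": [
    {"hand": 1,"tx": 0,"ty": 0,"tz": 0.4,"wx": 0,"wy": 0,"wz": 0},
    {"hand": 1,"tx": 0,"ty": 0,"tz": 0.4,"wx": 0,"wy": 0,"wz": 0},
    {"hand": 1,"tx": 0,"ty": 0,"tz": 0.2,"wx": 0,"wy": 0,"wz": 0},
    {"hand": 1,"tx": 0,"ty": 0,"tz": 0,"wx": 0,"wy": 0,"wz": 0},
    {"hand": 1,"tx": 0,"ty": 0,"tz": 0,"wx": 0,"wy": 0,"wz": 0}
  ]
}}

```text
time: 5.55
tool_pos: [524.1, 123.9, 129.1]
tcp_rot: [3.141, 0.0, 1.435]
contact_force: [0.5, 0.2, 0.4]
grip_width: 0.4
```

```bash
python3 - <<'E'
from h import *
a=capture('side');b=capture('wrist');c=capture('top')
cv2.imwrite('pics/s2.png',cv2.resize(a[80:300,220:420],None,fx=2.7,fy=2.7,interpolation=2)[:,:,::-1])
cv2.imwrite('pics/w2.png',b[:,:,::-1])
o=get_obs();print(o['tool_pos'],o['tcp_rot'],o['contact_force'],o['time'],o['grip_width'])
E
```

```text
[524.56021901 124.03167104 129.74887331] [ 3.13971349e+00 -3.20884501e-04  1.43576384e+00] [ 0.29709319  0.40153871 -0.88599133] 5.7 0.461072549580322
```

View pics/s2.png

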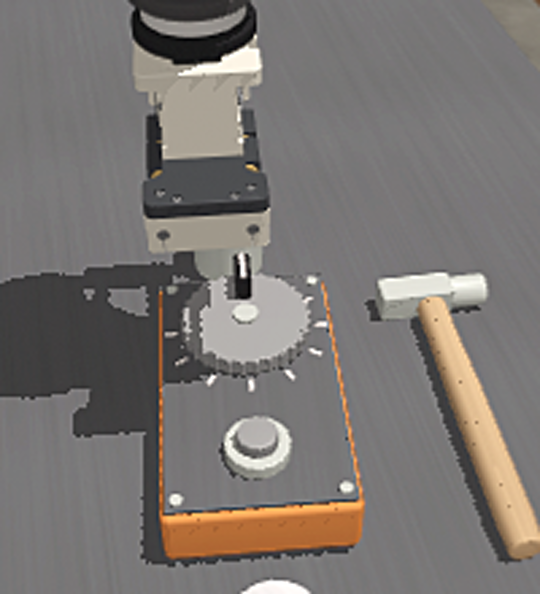

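View pics/w2.png

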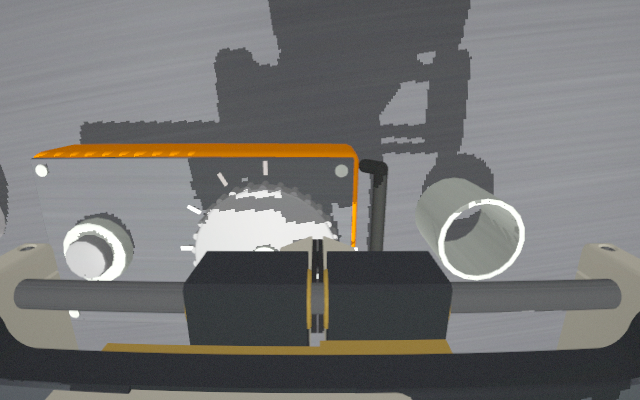

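{"api": "drive_tool", "payload": {
  "deltas": [
    {"hand": 1,"tx": 0,"ty": 0,"tz": 0.3,"wx": 0,"wy": 0,"wz": 0},
    {"hand": 1,"tx": 0,"ty": 0,"tz": 0.3,"wx": 0,"wy": 0,"wz": 0},
    {"hand": 1,"tx": 0,"ty": 0,"tz": 0.2,"wx": 0,"wy": 0,"wz": 0},
    {"hand": 1,"tx": 0,"ty": 0,"tz": 0.1,"wx": 0,"wy": 0,"wz": 0},
    {"hand": 1,"tx": 0,"ty": 0,"tz": 0,"wx": 0,"wy": 0,"wz": 0},
    {"hand": 1,"tx": 0,"ty": 0,"tz": 0,"wx": 0,"wy": 0,"wz": 0}
  ]
}}

```text
time: 6.2
tool_pos: [524.2, 124.0, 93.0]
tcp_rot: [3.141, 0.0, 1.436]
contact_force: [-0.2, 0.2, 0.5]
grip_width: 0.4
```

```bash
python3 - <<'E'
from h import *
a=capture('side')
cv2.imwrite('pics/s3.png',cv2.resize(a[80:300,220:420],None,fx=2.7,fy=2.7,interpolation=2)[:,:,::-1])
E
```

```text
(no output)
```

View pics/s3.png

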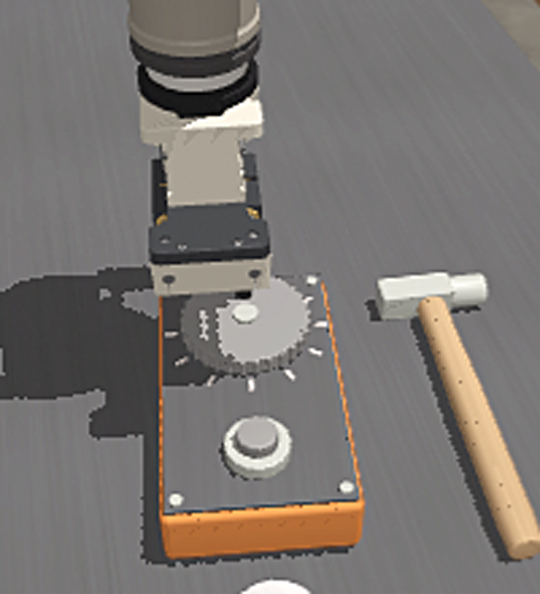

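{"api": "drive_tool", "payload": {
  "deltas": [
    {"hand": 1,"tx": 0,"ty": 0.08,"tz": 0,"wx": 0,"wy": 0,"wz": 0},
    {"hand": 1,"tx": 0,"ty": 0.08,"tz": 0,"wx": 0,"wy": 0,"wz": 0},
    {"hand": 1,"tx": 0.016,"ty": 0.036,"tz": 0,"wx": 0,"wy": 0,"wz": 0.5},
    {"hand": 1,"tx": 0.016,"ty": 0.036,"tz": 0,"wx": 0,"wy": 0,"wz": 0.5},
    {"hand": 1,"tx": 0.016,"ty": 0.036,"tz": 0,"wx": 0,"wy": 0,"wz": 0.5},
    {"hand": 1,"tx": 0.016,"ty": 0.036,"tz": 0,"wx": 0,"wy": 0,"wz": 0.5},
    {"hand": 1,"tx": 0.016,"ty": 0.036,"tz": 0,"wx": 0,"wy": 0,"wz": 0.5},
    {"hand": 1,"tx": 0.016,"ty": 0.036,"tz": 0,"wx": 0,"wy": 0,"wz": 0.5},
    {"hand": 1,"tx": 0.016,"ty": 0.036,"tz": 0,"wx": 0,"wy": 0,"wz": 0.5},
    {"hand": 1,"tx": 0.016,"ty": 0.036,"tz": 0,"wx": 0,"wy": 0,"wz": 0.5},
    {"hand": 1,"tx": 0.016,"ty": 0.036,"tz": 0,"wx": 0,"wy": 0,"wz": 0.5}
  ]
}}

```text
time: 7.17
tool_pos: [544.9, 124.7, 93.0]
tcp_rot: [3.141, -0.0, 1.041]
contact_force: [-0.1, -0.1, -0.5]
grip_width: 0.7
```

```bash
cat >> h.py <<'E'
C=np.array([542.8,88.1])
def st():
    o=get_obs();p=o['tool_pos'];y=o['tcp_rot'][2]
    d=p[:2]-C; u=np.array([np.cos(y),np.sin(y)]);w=np.array([np.sin(y),-np.cos(y)])
    # lug angle by contact with side face (offset 15.5)
    s=d@w; r=d@u
    print('t',round(o['time'],2),'z',round(p[2],1),'frame',round(82-np.degrees(y),1),'r,s',round(r,1),round(s,1),'lug>=',round(82-np.degrees(y)+np.degrees(np.arcsin((s+15.5)/np.hypot(r,0))),1),'F',np.round(o['contact_force'],1))
def snap(k):
    a=capture('side')
    cv2.imwrite(f'pics/s{k}.png',cv2.resize(a[130:290,250:370],None,fx=4,fy=4,interpolation=2)[:,:,::-1])
E
python3 - <<'E'
from h import *
st();snap(4);st()
E
```

```text
t 7.17 z 93.0 frame 22.3 r,s 32.7 -16.6 lug>= 20.4 F [-0.1 -0.1 -0.5]
t 7.22 z 93.1 frame 22.5 r,s 32.7 -16.4 lug>= 20.9 F [ 0.7 -0.6  0. ]
```

View pics/s4.png

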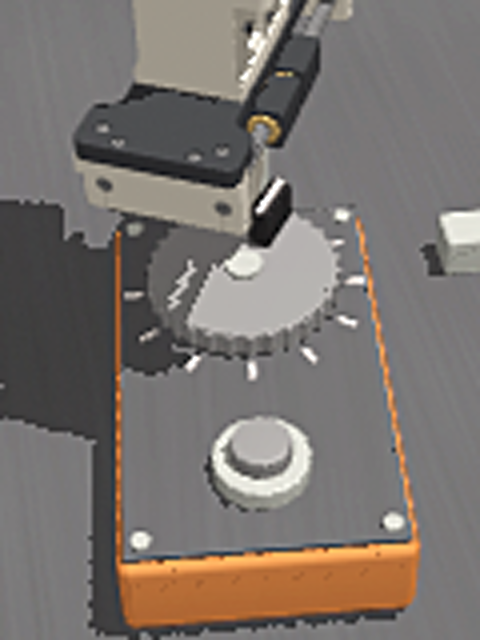

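{"api": "drive_tool", "payload": {
  "deltas": [
    {"hand": 1,"tx": 0.016,"ty": 0.036,"tz": 0,"wx": 0,"wy": 0,"wz": 0.5},
    {"hand": 1,"tx": 0.016,"ty": 0.036,"tz": 0,"wx": 0,"wy": 0,"wz": 0.5},
    {"hand": 1,"tx": 0.016,"ty": 0.036,"tz": 0,"wx": 0,"wy": 0,"wz": 0.5},
    {"hand": 1,"tx": 0.016,"ty": 0.036,"tz": 0,"wx": 0,"wy": 0,"wz": 0.5},
    {"hand": 1,"tx": 0.016,"ty": 0.036,"tz": 0,"wx": 0,"wy": 0,"wz": 0.5},
    {"hand": 1,"tx": 0.016,"ty": 0.036,"tz": 0,"wx": 0,"wy": 0,"wz": 0.5},
    {"hand": 1,"tx": 0.016,"ty": 0.036,"tz": 0,"wx": 0,"wy": 0,"wz": 0.5},
    {"hand": 1,"tx": 0.016,"ty": 0.036,"tz": 0,"wx": 0,"wy": 0,"wz": 0.5},
    {"hand": 1,"tx": 0.016,"ty": 0.036,"tz": 0,"wx": 0,"wy": 0,"wz": 0.5},
    {"hand": 1,"tx": 0.016,"ty": 0.036,"tz": 0,"wx": 0,"wy": 0,"wz": 0.5},
    {"hand": 1,"tx": 0.016,"ty": 0.036,"tz": 0,"wx": 0,"wy": 0,"wz": 0.5},
    {"hand": 1,"tx": 0.016,"ty": 0.036,"tz": 0,"wx": 0,"wy": 0,"wz": 0.5},
    {"hand": 1,"tx": 0.016,"ty": 0.036,"tz": 0,"wx": 0,"wy": 0,"wz": 0.5},
    {"hand": 1,"tx": 0.016,"ty": 0.036,"tz": 0,"wx": 0,"wy": 0,"wz": 0.5}
  ]
}}

```text
time: 8.38
tool_pos: [564.8, 116.3, 93.0]
tcp_rot: [3.141, -0.001, 0.431]
contact_force: [-0.9, 0.9, -0.0]
grip_width: 0.6
```

```bash
python3 - <<'E'
from h import *
st();snap(5);st()
E
```

```text
t 8.38 z 93.0 frame 57.3 r,s 31.8 -16.4 lug>= 55.6 F [-0.9  0.9 -0. ]
t 8.43 z 93.0 frame 57.4 r,s 31.9 -16.3 lug>= 56.0 F [-0.5 -0.6 -0.6]
```

View pics/s5.png

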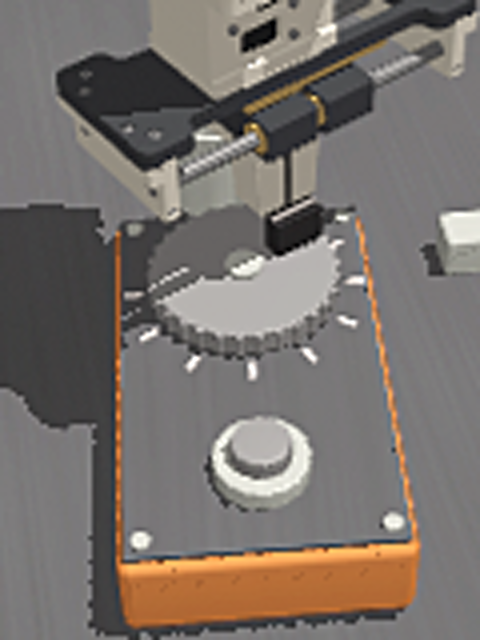

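{"api": "drive_tool", "payload": {
  "deltas": [
    {"hand": 1,"tx": 0.02,"ty": 0.036,"tz": 0,"wx": 0,"wy": 0,"wz": 0.5},
    {"hand": 1,"tx": 0.02,"ty": 0.036,"tz": 0,"wx": 0,"wy": 0,"wz": 0.5},
    {"hand": 1,"tx": 0.02,"ty": 0.036,"tz": 0,"wx": 0,"wy": 0,"wz": 0.5},
    {"hand": 1,"tx": 0.02,"ty": 0.036,"tz": 0,"wx": 0,"wy": 0,"wz": 0.5},
    {"hand": 1,"tx": 0.02,"ty": 0.036,"tz": 0,"wx": 0,"wy": 0,"wz": 0.5},
    {"hand": 1,"tx": 0.02,"ty": 0.036,"tz": 0,"wx": 0,"wy": 0,"wz": 0.5},
    {"hand": 1,"tx": 0.02,"ty": 0.036,"tz": 0,"wx": 0,"wy": 0,"wz": 0.5},
    {"hand": 1,"tx": 0.02,"ty": 0.036,"tz": 0,"wx": 0,"wy": 0,"wz": 0.5},
    {"hand": 1,"tx": 0.02,"ty": 0.036,"tz": 0,"wx": 0,"wy": 0,"wz": 0.5},
    {"hand": 1,"tx": 0.02,"ty": 0.036,"tz": 0,"wx": 0,"wy": 0,"wz": 0.5},
    {"hand": 1,"tx": 0.02,"ty": 0.036,"tz": 0,"wx": 0,"wy": 0,"wz": 0.5},
    {"hand": 1,"tx": 0.02,"ty": 0.036,"tz": 0,"wx": 0,"wy": 0,"wz": 0.5}
  ]
}}

```text
time: 9.43
tool_pos: [577.2, 101.4, 92.9]
tcp_rot: [3.142, -0.0, -0.091]
contact_force: [-0.7, 1.1, 0.1]
grip_width: 0.4
```

```bash
python3 - <<'E'
from h import *
st();snap(6);st()
E
```

```text
t 9.43 z 92.9 frame 87.2 r,s 33.1 -16.3 lug>= 85.8 F [-0.7  1.1  0.1]
t 9.48 z 92.9 frame 87.4 r,s 33.2 -16.2 lug>= 86.2 F [ 1.1  0.3 -0.6]
```

View pics/s6.png

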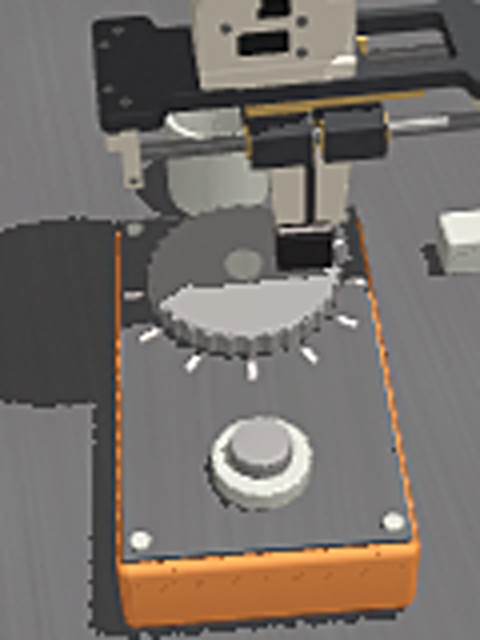

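{"api": "drive_tool", "payload": {
  "deltas": [
    {"hand": 1,"tx": 0.016,"ty": 0.036,"tz": 0,"wx": 0,"wy": 0,"wz": 0.5},
    {"hand": 1,"tx": 0.016,"ty": 0.036,"tz": 0,"wx": 0,"wy": 0,"wz": 0.5},
    {"hand": 1,"tx": 0.016,"ty": 0.036,"tz": 0,"wx": 0,"wy": 0,"wz": 0.5},
    {"hand": 1,"tx": 0.016,"ty": 0.036,"tz": 0,"wx": 0,"wy": 0,"wz": 0.5},
    {"hand": 1,"tx": 0.016,"ty": 0.036,"tz": 0,"wx": 0,"wy": 0,"wz": 0.5},
    {"hand": 1,"tx": 0.016,"ty": 0.036,"tz": 0,"wx": 0,"wy": 0,"wz": 0.5},
    {"hand": 1,"tx": 0.016,"ty": 0.036,"tz": 0,"wx": 0,"wy": 0,"wz": 0.5},
    {"hand": 1,"tx": 0.016,"ty": 0.036,"tz": 0,"wx": 0,"wy": 0,"wz": 0.5},
    {"hand": 1,"tx": 0.016,"ty": 0.036,"tz": 0,"wx": 0,"wy": 0,"wz": 0.5},
    {"hand": 1,"tx": 0.016,"ty": 0.036,"tz": 0,"wx": 0,"wy": 0,"wz": 0.5},
    {"hand": 1,"tx": 0,"ty": 0,"tz": 0,"wx": 0,"wy": 0,"wz": 0}
  ]
}}

```text
time: 10.4
tool_pos: [579.2, 85.7, 92.8]
tcp_rot: [-3.142, -0.0, -0.527]
contact_force: [0.2, 0.2, -1.3]
grip_width: 0.3
```

```bash
python3 - <<'E'
from h import *
st();snap(7);st()
E
```

```text
t 10.4 z 92.8 frame 112.2 r,s 32.6 -16.2 lug>= 110.9 F [ 0.2  0.2 -1.3]
t 10.45 z 92.8 frame 112.1 r,s 32.6 -16.3 lug>= 110.7 F [-0.5 -0.2  0.5]
```

View pics/s7.png

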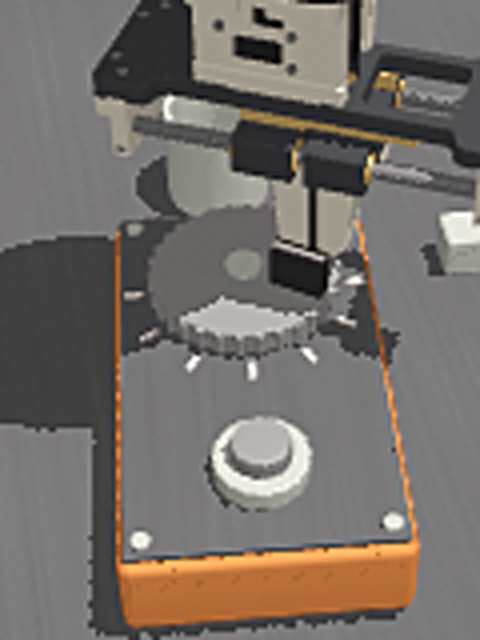

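{"api": "drive_tool", "payload": {
  "deltas": [
    {"hand": 1,"tx": 0,"ty": -0.1,"tz": 0,"wx": 0,"wy": 0,"wz": 0},
    {"hand": 1,"tx": 0,"ty": -0.1,"tz": 0,"wx": 0,"wy": 0,"wz": 0},
    {"hand": 1,"tx": 0,"ty": 0,"tz": -0.5,"wx": 0,"wy": 0,"wz": 0},
    {"hand": 1,"tx": 0,"ty": 0,"tz": -0.7,"wx": 0,"wy": 0,"wz": 0},
    {"hand": 1,"tx": 0,"ty": 0,"tz": -0.5,"wx": 0,"wy": 0,"wz": 0},
    {"hand": 1,"tx": 0,"ty": 0,"tz": 0,"wx": 0,"wy": 0,"wz": 0},
    {"hand": 1,"tx": 0.1,"ty": 0.5,"tz": 0,"wx": 0,"wy": 0,"wz": 0},
    {"hand": 1,"tx": 0.1,"ty": 0.8,"tz": 0,"wx": 0,"wy": 0,"wz": 0},
    {"hand": 1,"tx": 0.07,"ty": 0.8,"tz": 0,"wx": 0,"wy": 0,"wz": 0},
    {"hand": 1,"tx": 0,"ty": 0.7,"tz": 0,"wx": 0,"wy": 0,"wz": 0},
    {"hand": 1,"tx": 0,"ty": 0.47,"tz": 0,"wx": 0,"wy": 0,"wz": 0},
    {"hand": 1,"tx": 0,"ty": 0,"tz": 0,"wx": 0,"wy": 0,"wz": 0},
    {"hand": 1,"tx": 0,"ty": 0,"tz": 0,"wx": 0,"wy": 0,"wz": 0}
  ]
}}

```text
time: 11.53
tool_pos: [526.5, -25.9, 160.5]
tcp_rot: [-3.141, 0.0, -0.529]
contact_force: [-0.1, 0.6, 0.1]
grip_width: 0.3
```

```bash
python3 - <<'E'
from h import *
st();snap(8);print(get_obs()['tool_pos'])
c=capture('top')
cv2.imwrite('pics/t8.png',cv2.resize(c[130:300,180:420],None,fx=3,fy=3,interpolation=2)[:,:,::-1])
E
```

```text
t 11.53 z 160.5 frame 112.3 r,s 43.4 106.7 lug>= nan F [-0.1  0.6  0.1]
[526.85468361 -25.24060426 160.57333564]h.py:21: RuntimeWarning: invalid value encountered in arcsin
  print('t',round(o['time'],2),'z',round(p[2],1),'frame',round(82-np.degrees(y),1),'r,s',round(r,1),round(s,1),'lug>=',round(82-np.degrees(y)+np.degrees(np.arcsin((s+15.5)/np.hypot(r,0))),1),'F',np.round(o['contact_force'],1))
```

View pics/s8.png

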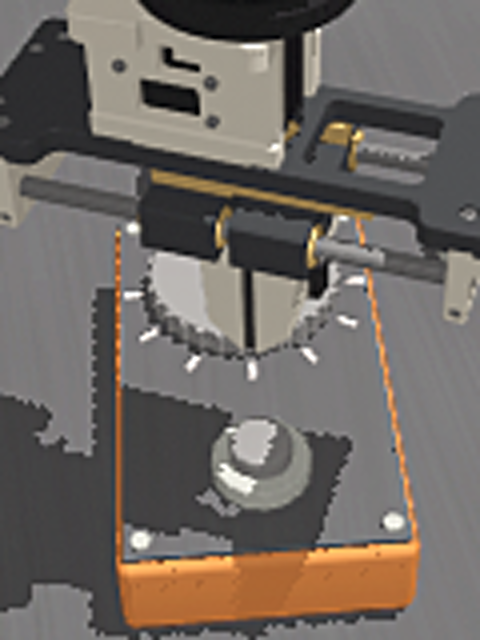

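View pics/t8.png

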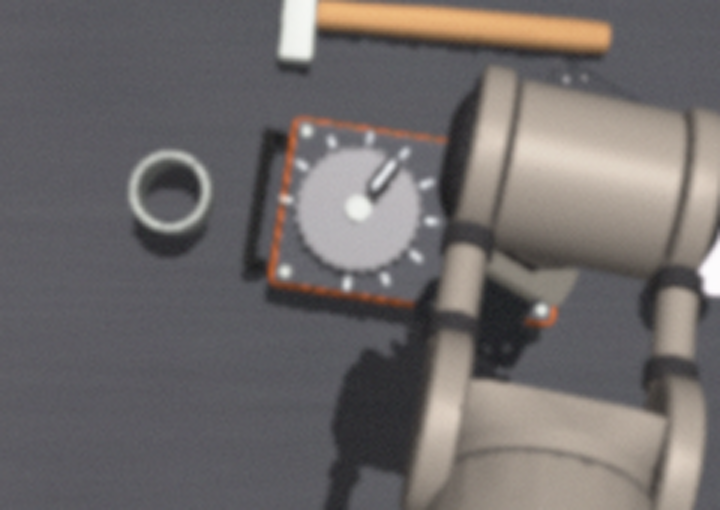

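{"api": "drive_tool", "payload": {
  "deltas": [
    {"hand": 1,"tx": 0,"ty": 0,"tz": 0.5,"wx": 0,"wy": 0,"wz": 0},
    {"hand": 1,"tx": 0,"ty": 0,"tz": 0.6,"wx": 0,"wy": 0,"wz": 0},
    {"hand": 1,"tx": 0,"ty": 0,"tz": 0.4,"wx": 0,"wy": 0,"wz": 0},
    {"hand": 1,"tx": 0,"ty": 0,"tz": 0.1,"wx": 0,"wy": 0,"wz": 0},
    {"hand": 1,"tx": 0,"ty": 0,"tz": 0,"wx": 0,"wy": 0,"wz": 0},
    {"hand": 1,"tx": 0,"ty": 0,"tz": 0,"wx": 0,"wy": 0,"wz": 0}
  ]
}}

```text
time: 12.13
tool_pos: [527.2, -25.0, 97.1]
tcp_rot: [-3.141, -0.001, -0.526]
contact_force: [-0.3, 0.2, 0.4]
grip_width: 0.5
```

{"api": "drive_tool", "payload": {
  "deltas": [
    {"hand": 1,"tx": 0,"ty": 0,"tz": 0.05,"wx": 0,"wy": 0,"wz": 0},
    {"hand": 1,"tx": 0,"ty": 0,"tz": 0.05,"wx": 0,"wy": 0,"wz": 0},
    {"hand": 1,"tx": 0,"ty": 0,"tz": 0.05,"wx": 0,"wy": 0,"wz": 0},
    {"hand": 1,"tx": 0,"ty": 0,"tz": 0,"wx": 0,"wy": 0,"wz": 0},
    {"hand": 1,"tx": 0,"ty": 0,"tz": 0,"wx": 0,"wy": 0,"wz": 0}
  ]
}}

```text
time: 12.55
tool_pos: [527.2, -25.6, 91.3]
tcp_rot: [-3.141, -0.002, -0.528]
contact_force: [1.2, 0.4, 1.2]
grip_width: 0.3
```

{"api": "drive_tool", "payload": {
  "deltas": [
    {"hand": 1,"tx": 0,"ty": 0,"tz": 0.04,"wx": 0,"wy": 0,"wz": 0},
    {"hand": 1,"tx": 0,"ty": 0,"tz": 0.04,"wx": 0,"wy": 0,"wz": 0},
    {"hand": 1,"tx": 0,"ty": 0,"tz": 0.04,"wx": 0,"wy": 0,"wz": 0},
    {"hand": 1,"tx": 0,"ty": 0,"tz": 0,"wx": 0,"wy": 0,"wz": 0},
    {"hand": 1,"tx": 0,"ty": 0,"tz": 0,"wx": 0,"wy": 0,"wz": 0}
  ]
}}

```text
time: 12.97
tool_pos: [527.2, -25.7, 86.7]
tcp_rot: [-3.141, -0.002, -0.528]
contact_force: [0.7, 1.1, 8.7]
grip_width: 0.7
```

```bash
python3 - <<'E'
from h import *
snap(9);o=get_obs();print(o['tool_pos'],o['contact_force'],o['time'])
E
```

```text
[527.18558539 -25.6355536   86.70178303] [0.92230435 1.92785475 7.52045487] 13.0167
```

View pics/s9.png

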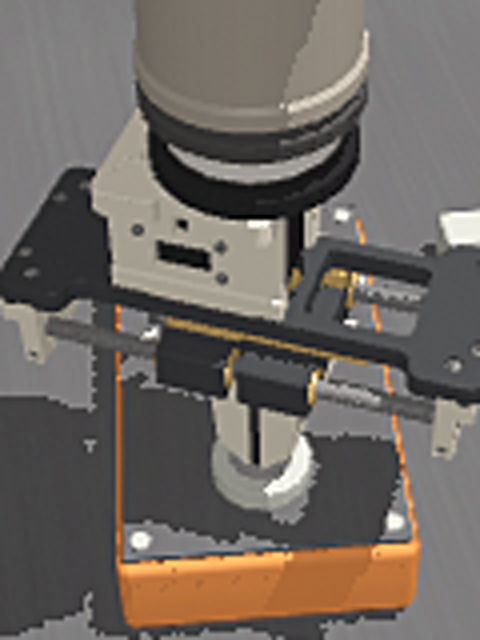

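{"api": "drive_tool", "payload": {
  "deltas": [
    {"hand": 1,"tx": 0,"ty": 0,"tz": -0.1,"wx": 0,"wy": 0,"wz": 0},
    {"hand": 1,"tx": 0,"ty": 0,"tz": -0.2,"wx": 0,"wy": 0,"wz": 0},
    {"hand": 1,"tx": 0,"ty": 0,"tz": -0.6,"wx": 0,"wy": 0,"wz": 0},
    {"hand": 1,"tx": 0,"ty": 0,"tz": -0.8,"wx": 0,"wy": 0,"wz": 0},
    {"hand": 1,"tx": 0,"ty": 0,"tz": -0.8,"wx": 0,"wy": 0,"wz": 0},
    {"hand": 1,"tx": 0,"ty": 0,"tz": -0.8,"wx": 0,"wy": 0,"wz": 0},
    {"hand": 1,"tx": -0.5,"ty": 0.5,"tz": -0.2,"wx": 0,"wy": 0,"wz": 0},
    {"hand": 1,"tx": -0.5,"ty": 0.6,"tz": 0,"wx": 0,"wy": 0,"wz": 0},
    {"hand": 1,"tx": -0.4,"ty": 0.7,"tz": 0,"wx": 0,"wy": 0,"wz": 0},
    {"hand": 1,"tx": 0,"ty": 0.8,"tz": 0,"wx": 0,"wy": 0,"wz": 0},
    {"hand": 1,"tx": 0,"ty": 0.8,"tz": 0,"wx": 0,"wy": 0,"wz": 0},
    {"hand": 1,"tx": 0,"ty": 0.4,"tz": 0,"wx": 0,"wy": 0,"wz": 0},
    {"hand": 1,"tx": 0,"ty": 0,"tz": 0,"wx": 0,"wy": 0,"wz": 0},
    {"hand": 1,"tx": 0,"ty": 0,"tz": 0,"wx": 0,"wy": 0,"wz": 0}
  ]
}}

```text
time: 14.18
tool_pos: [400.9, -129.0, 225.9]
tcp_rot: [3.142, 0.001, -0.53]
contact_force: [-0.4, 0.3, -0.8]
grip_width: 0.6
```

```bash
python3 - <<'E'
from h import *
a=capture('side');c=capture('top');o=get_obs();print(o['tool_pos'],o['contact_force'],o['time'])
cv2.imwrite('pics/s10.png',cv2.resize(a[130:370,230:430],None,fx=2.5,fy=2.5,interpolation=2)[:,:,::-1])
cv2.imwrite('pics/t10.png',cv2.resize(c[100:300,180:440],None,fx=2.9,fy=2.9,interpolation=2)[:,:,::-1])
E
```

```text
[ 401.65422165 -128.1607802   225.83788503] [ 0.96859186 -0.31941438  0.08725808] 14.2833
```

View pics/s10.png

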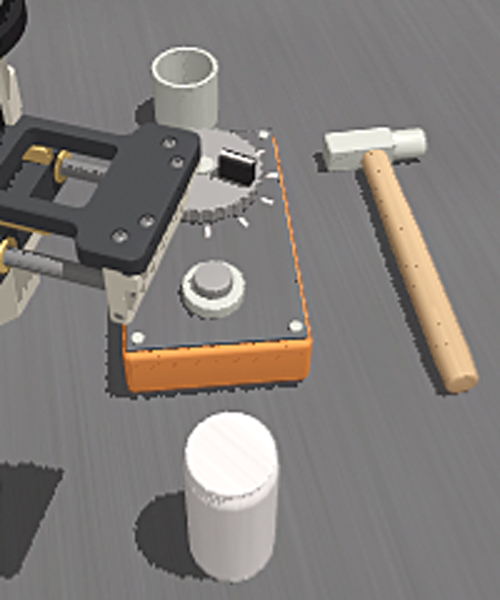

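View pics/t10.png

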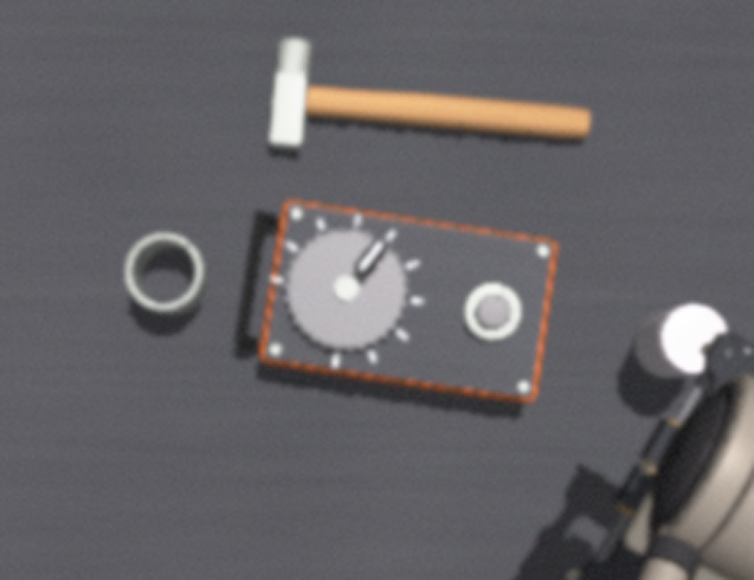

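The dial sits on the fifth tick, four clicks from the first. The button is back up, and the hammer, pipe and can are where they were. The tool is clear of everything.

```bash
python3 -c "
from plant import *
print(close_job())"
```

```text
the job is handed in; nothing more can be done
None
```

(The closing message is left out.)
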